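# Wedge a small board on edge in a notched holding block and keep the wedge pushed home

## Robot

A 6-joint arm with a two-finger parallel gripper is mounted at the origin on a cart in front of the work surface, level with it; the furniture and walls round the work are solid. World frame = base frame: x ahead of the robot, y to its left, z up, the work surface at z = 0. Lengths are in mm, angles in degrees, forces in N, time in s.
With the tool pointing down it reaches from about 250 to 725 mm from the base axis. Payload 4 kg.
Tool frame: the origin (TCP) lies on the centre line of the jaws, within the pads' length; the fingertips stand 14 mm ahead of it and the grasp point (between the pads) lies 5 mm behind it (ctrl.nose_length is the distance from the TCP to the fingertips, in mm); z points along the fingers, y is the line along which they close (so a half turn about z gives the same grasp; the last joint's range is limited). The gripper opens to 85 mm and grips with 20 to 120 N. Pads are 22 mm wide; open, the fingers measure 114 mm over their backs; the gripper's body (76 mm by 85 mm) begins 54 mm behind the grasp point. The pads swing forward as they close: fully open they stand 13 mm farther back than shut.
Start: joints at [-75.802, 13.785, 0.286, 76.501, 0, 90], TCP at [122.634, -484.727, 245.306] pointing down, gripper open.
Joint ranges: [-155.79, 155.79], [-60.16, 107.12], [-62.33, 73.08], [-114, 123.19], [-81.49, 82.49], [-180, 180]. Speed limits (degrees/s): [159.86, 159.86, 180, 180, 180, 180].

## Interface

Orientations are given as a 3x3 rotation matrix whose columns are the frame's x, y, z axes.
In Python, from rig import ctrl gives the robot as it stands.
- The arm moves only by the tool step_arm, never from a script. Its argument "motion" is text: rows parted by semicolons, each of 5 numbers parted by spaces: the shift along the world's x, y, z in m, then the turn about the world's z in degrees, then the finger opening in m, from 0 to 0.0854. A call has 1 to 10 rows; each row shifts and turns the commanded pose from where the row before left it; what a row does not reach is not made up. A row lasts 1/8 s, in which the tool goes at most 62.5 mm and 10.7 degrees, less where a joint would pass 70% of its speed; a pose out of reach is approached as far as the arm can. A call with a gripper value outside its range is refused whole. The fingers move at their own pace and stop on an object; "newtons" is the grip in N (left out, the last holds). Time passes only in rows, so rows that do not move let the fingers close. It gives the time, the measured TCP pose, the force, the opening and the grip force at its end, in the units of the state.
- ctrl.get_obs(): the state, without advancing time (a new reading comes with each control period).
- ctrl.capture(name): name is "scene" or "top" or "wrist"; returns a dict with "image" (480x640x3 uint8, red, green, blue), "depth" (480x640 float32, mm along the optical axis (not along the pixel's ray), 0 where there is no reading), "intrinsics" (3x3 intrinsics, pixels), "k1" (the pictures are not rectified: a ray, as slopes to the right and down, at radius r is drawn at 1 + k1 r^2 times it, then the intrinsics apply), "view" (4x4, takes a point from world to camera coordinates). Camera axes: x right, y up, looking along -z (the intrinsics and any distortion apply to the point x, -y, -z); pixel columns grow to the right and rows downward; lengths in mm; the calibration is good to about 2 mm. A picture is of the moment at which its call begins.
- ctrl.sign_off(): hands the job in; it is judged then, once.
Trained networks look in a picture, given as the dict that the camera call returned (one of the last four; its "shot" number tells which), for a name from the list of things; names that differ only in an ending like _2 or _b are one class to them, and where a whole thing is asked for, a point or a joint stands for the part that bears it (a point fixed in the world has none). Each returns a list of dicts, best first, with "confidence" (0 to 1); they miss things now and then, are a little off and sometimes report something else, mostly with a low value. They report only what shows in the picture. A call takes as long as a camera call.
- ctrl.recognise(picture, target): "location" ([x, y, z] in mm, in the coordinates of the camera as it stood for that picture, good to about 4 mm: the middle of the surface that is visible of it).
- ctrl.outline_of(picture, target): "mask" (480x640 bool, what is visible of it).
- ctrl.landmark_of(picture, target): "location" ([x, y, z] in mm, in the coordinates of the camera as it stood for that picture, good to about 4 mm: a listed point, or the origin of a listed thing).
The state is a dict: "time": time; "q": joint angles; "joint_velocities": joint speeds; "effort": joint torques, N m; "position": TCP position; "tool_rot": TCP orientation; "contact_force": force on the tool from outside, world axes, zero at the start; "wrist_torque": the same for the moment, N m; "opening": finger opening in mm; "grasp_force": force on a finger pad.
Only numpy, scipy, OpenCV 4.12 (cv2) and the standard library are available. Lean on these libraries where they do the work, as an engineer would, in place of code of your own. Each camera call takes 0.05 s, during which the arm holds its last target. There are 200 camera calls.

## Task

Ready the small pale board that stands on edge on the bench for sanding: lower it (do not drop it) on its long edge into the notch of the wooden holding block and let go of it. Then take the thicker of the two loose wedges and slide it, thin end first and flat on the block's base, into the gap beside the board from the end where the gap is wide enough, until it jams and presses the board flush against the straight fence. The job ends holding: finish with the wedge still gripped and firmly pushing, touching the board with nothing but the wedge, and leave everything else on the bench where it is.

Things in the scene. Friction and masses are not known exactly. Their poses are not given: they have to be found in the camera images.
- jig: Wooden holding block, fixed: plywood base 12 mm thick (x -73..+61, y -77.5..+82.5 mm from the origin, which lies on its underside) with two cheeks 30 mm high (tops 42 mm over the bench); the notch between them runs along y, wide at the -y end, narrow at +y. The flush 22 mm board fills x = 0..+22 mm; the gap then left beside it is about 25 mm at y = -60, 8 mm at y = +60 mm.
- fence: Straight cheek (fence) on the +x side of the notch with its stop block, fixed. Origin 12 mm above that of jig, same axes. Fence face at x = +22 mm, parallel to y, from y = -62 to +68 mm. The stop block sits in the notch's narrow end against the fence: x +3..+22 mm, its face at y = +52 mm, as high as the fence (30 mm).
- cheek: Slanting cheek on the -x side of the notch, 124 x 30 x 30 mm, fixed (set about 1.5 mm further in or out before the start). Origin: middle of its slanting face, at the level of the base's top; axes parallel to jig. The face runs along (0.14, 1) in x, y: per mm of +y it comes 0.14 mm nearer to the fence.
- board_mid (a point): Small pale board with rounded corners, 22 mm thick, 100 mm long, 75 mm high, standing on its long edge on the bench; about 0.1 kg. Point: its centre. Axes: x through the thickness, y along the 100 mm, z up. Either face may go to the fence. Seated in the notch its centre is 49.5 mm over the bench, its top 87 mm.
- wedge_tail (a point): Thicker, longer wedge of plain wood, 155 mm long, 40 mm high, lying on the bench; 0.09 kg. Point: centre of its parallel tail (45 mm long, 28.4 mm thick), half-way up. Axes: +y to the thin end, z up. Its +x face is straight all along and goes against the board. The -x face slopes 0.14 mm per mm, like the cheek, from y = +22.5 to the thin end at y = +132.5 mm (13 mm thick).
- wedge_tip (a point): Middle of the thick wedge's thin end face, half-way up, 6.5 mm in from its straight face; axes as wedge_tail. Driven home, it comes to y = +13..+39 mm in the frame of jig; the tail then stays outside the wide end of the notch, where it can be held. Friction takes most of the push: it needs a lasting push of about 10 to 15 N.
- thin_wedge_tail (a point): The other wedge, same wood and height but thinner and shorter (105 mm long, tail 35 mm long and 14.8 mm thick): too thin for this gap, not used. Point: centre of its tail, half-way up; axes as the thick wedge. The two wedges may have changed places.
- wedge: The thick wedge. Origin: on its underside, in the plane of its straight face, level with the middle of the tail; axes as wedge_tail.
- board: The small board. Origin: centre of one of its 100 x 75 mm faces; z through the thickness, y along the 100 mm.
- block_plane: Hand plane standing on the bench, 160 x 50 x 50 mm; bystander. Origin: centre of its underside.
- wax_tin: Round red wax tin, 69 mm across, 36 mm high; bystander. Origin: centre of its underside.
- sanding_block_b: Sanding block, 64 x 115 x 36 mm, lying on the bench; bystander. Origin: centre of its underside.
- glue_bottle: Glue bottle, 47 mm across, 148 mm high, standing on the bench; bystander. Origin: centre of its underside.

How it is judged (in metres and radians):
On the way, in this order (a step that is already met when the one before it is completed fails the run):
1. the board stands on its long edge in the notch, down on the base, let go (y of board_mid in the frame of jig between -0.022 and 0.012 m and z of board_mid in the frame of jig between 0.045 and 0.0535 m and angle between board_mid's own z axis and vertical below 0.12 rad and x of board_mid in the frame of jig between -0.008 and 0.013 m and angle between the y axis of board_mid and the y axis of jig, either way round below 0.25 rad and contact force between the fingers and board below 0.2 N), for 0.2 s.
2. the thick wedge, flat on the base, has its thin end in the wide end of the gap beside the board (y of board_mid in the frame of jig between -0.022 and 0.012 m and z of board_mid in the frame of jig between 0.045 and 0.0535 m and angle between board_mid's own z axis and vertical below 0.12 rad and y of wedge_tip in the frame of jig between -0.045 and 0.002 m and x of wedge_tip in the frame of jig between -0.022 and 0 m and z of wedge_tip in the frame of jig below 0.042 m and angle between the y axis of wedge and the y axis of jig, either way round below 0.25 rad), for 0.1 s.
At the end, for the whole second after the job is handed in: Board on edge in the notch, down on the base, flush on the fence (2 mm, 0.03 rad) and pressed there with over 2 N by the thick wedge, which lies flat, thin end 5-47 mm past mid-notch, pressing cheek and board with over 2 N; all still; fingers grip the wedge, nothing of the robot touches the board (y of board_mid in the frame of jig between -0.022 and 0.012 m and z of board_mid in the frame of jig between 0.045 and 0.0535 m and angle between board_mid's own z axis and vertical below 0.12 rad and x of board_mid in the frame of jig above 0.009 m and angle between the y axis of board_mid and the y axis of jig, either way round below 0.03 rad and y of wedge_tip in the frame of jig between 0.005 and 0.047 m and z of wedge_tip in the frame of jig below 0.038 m and angle between the y axis of wedge and the y axis of jig, either way round below 0.05 rad and angle between wedge's own z axis and vertical below 0.08 rad and contact force between board and fence above 2 N and contact force between wedge and board above 2 N and contact force between wedge and cheek above 2 N and contact force between the fingers and wedge above 2 N and contact force between the arm and board below 0.2 N and linear speed of each of wedge, board below 0.01 m/s); the arm keeps its last pose, push and grip.
It fails at once if the board is let go in the air (its centre 75 mm or more over the bench) instead of being lowered (height (world z) of board_mid above 0.075 m and contact force between anything else and board below 0.05 N).
It fails at once if the thin wedge is moved by more than 30 mm (distance of thin_wedge_tail from where it was at the start of the episode above 0.03 m).
It fails at once if a bystander (hand plane, wax tin, sanding block, glue bottle) is moved by more than 30 mm or the bottle tipped (distance of any of block_plane, wax_tin, sanding_block_b, glue_bottle from where it was at the start of the episode above 0.03 m or angle between glue_bottle's own z axis and vertical above 0.4 rad).
It also fails if it takes over 62 s, if anything falls off the work surface, if the arm or the gripper's body presses on something with over 40 N, if the wrist force passes 120 N, or if a joint passes its speed limit or range.

## Working session

There is one attempt and no reset: what is moved stays moved. The work goes in short steps, Python scripts to look and compute and a tool call to move; the robot and the scene stay as the last step left them, time stands still between calls to the robot, and variables do not carry over. Pictures are saved under pics/ and viewed, at most 10 in all, crops included, and the job is handed in when it is done.

Besides the shell and the picture viewer there is one more tool, called after "Call:" as a command line: name --argument value ..., lists and objects as JSON in quotes. step_arm: Moves the arm, as the interface text tells. Its arguments: {"type":"object","properties":{"motion":{"type":"string"},"newtons":{"type":"number"}},"required":["motion"]}

```bash
mkdir -p pics
cat > h.py <<'E'
from rig import ctrl
import numpy as np, cv2
def world(p,v): 
    V=np.array(p["view"]); return np.linalg.inv(V)@np.append(v,1)
def cloud(p):
    d=p["depth"]; K=np.array(p["intrinsics"]); k1=p["k1"]
    v,u=np.mgrid[0:480,0:640]
    a=(u-K[0,2])/K[0,0]; b=(v-K[1,2])/K[1,1]
    rd=np.hypot(a,b); r=rd.copy()
    for _ in range(15): r=rd/(1+k1*r*r)
    s=np.where(rd>0,r/np.maximum(rd,1e-9),1); a=a*s;b=b*s
    P=np.stack([a*d,-b*d,-d,np.ones_like(d)],-1)
    return (P@np.linalg.inv(np.array(p["view"])).T)[...,:3]
def px(p,w):
    c=np.array(p["view"])@np.append(w,1); a,b=c[0]/-c[2],-c[1]/-c[2]
    f=1+p["k1"]*(a*a+b*b); K=np.array(p["intrinsics"]); return K[0,0]*a*f+K[0,2],K[1,1]*b*f+K[1,2]
E
python3 - <<'E'
from h import *
for n in ("top","scene"):
    p=ctrl.capture(n); cv2.imwrite(f"pics/{n}0.png",p["image"][...,::-1])
    print(n,p["k1"],np.linalg.inv(np.array(p["view"]))[:3,3])
    for t in ("jig","fence","cheek","board_mid","wedge_tail","wedge_tip","thin_wedge_tail","board","block_plane","wax_tin","sanding_block_b","glue_bottle"):
        for r in ctrl.landmark_of(p,t)[:2]: print(t,round(r["confidence"],2),world(p,r["location"])[:3].round(1))
E
```

```text
top 0.035552737716662015 [ 436.3432556   -73.59178448 1400.59874781]
jig 0.9 [495.5 -98.7  -0.8]
fence 0.63 [493.7 -95.8  11.3]
fence 0.54 [ 538.6 -354.8   40.7]
cheek 0.83 [472.2 -94.4  11.6]
board_mid 0.82 [ 548.5 -353.3   38.5]
wedge_tail 0.86 [567.2 255.4  25.1]
wedge_tip 0.61 [567.9 389.4  18.5]
thin_wedge_tail 0.42 [455.7 270.8  22.1]
board 0.57 [ 542.3 -348.5   37.1]
block_plane 0.63 [ 654.2 -251.4    0.7]
sanding_block_b 0.76 [ 5.560e+02 -4.973e+02 -4.000e-01]
glue_bottle 0.67 [ 6.835e+02  8.600e+01 -2.000e-01]
glue_bottle 0.6 [ 5.541e+02 -5.007e+02 -5.000e-01]
scene 0.035052908670027326 [-298.89716824  716.74067787  755.95106582]
jig 0.83 [494.  -98.4   4.5]
fence 0.6 [492.3 -96.7  10.8]
cheek 0.8 [476.6 -94.   16.5]
wedge_tail 0.81 [568.9 259.3  21.8]
wedge_tail 0.18 [ 343.7 -225.1    1.1]
wedge_tip 0.52 [ 552.8 -504.4    2.2]
wedge_tip 0.34 [ 548.3 -358.1   41.4]
thin_wedge_tail 0.84 [451.7 266.6  20.2]
board 0.63 [ 537.8 -352.2   37.7]
board 0.41 [475.8 -96.2  13.7]
block_plane 0.68 [ 6.555e+02 -2.516e+02  4.000e-01]
wax_tin 0.69 [ 345.2 -219.4    1. ]
sanding_block_b 0.7 [ 553.  -503.7    2.1]
glue_bottle 0.97 [686.3  82.7  -1.9]
```

View pics/top0.png

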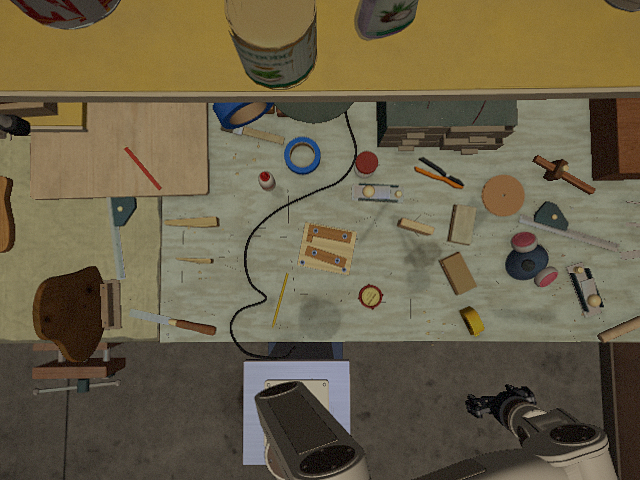

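View pics/scene0.png

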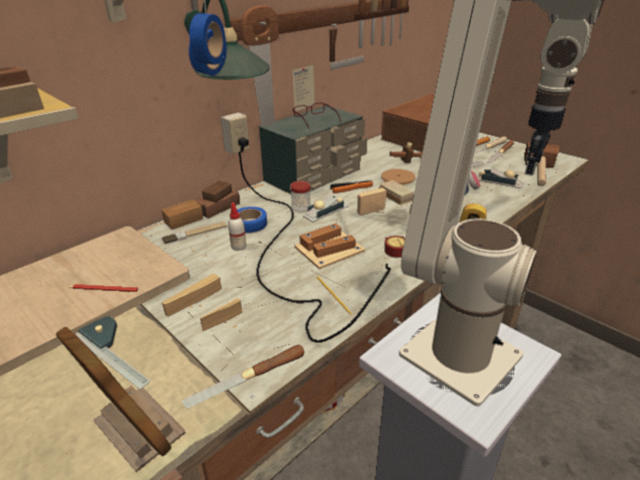

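```bash
cat >> h.py <<'E'
def rect(P,box,zr,tag=""):
    x0,x1,y0,y1=box
    m=(P[...,0]>x0)&(P[...,0]<x1)&(P[...,1]>y0)&(P[...,1]<y1)&(P[...,2]>zr[0])&(P[...,2]<zr[1])
    q=P[m][:,:2].astype(np.float32)
    r=cv2.minAreaRect(q); print(tag,len(q),"c",np.round(r[0],1),"size",np.round(r[1],1),"ang",round(r[2],2),"z",np.median(P[m][:,2]).round(1)); print(cv2.boxPoints(r).round(1).tolist())
    return q
E
python3 - <<'E'
from h import *
p=ctrl.capture("top"); P=cloud(p)
rect(P,(480,620,-430,-280),(66,90),"board")
rect(P,(520,620,200,420),(33,50),"wedge")
rect(P,(400,510,200,420),(33,50),"thin")
rect(P,(390,600,-200,20),(36,50),"cheeks")
q=rect(P,(390,600,-200,20),(6,18),"base")
rect(P,(280,400,-290,-150),(30,45),"tin")
rect(P,(590,720,-350,-150),(30,60),"plane")
E
```

```text
board 261 c [ 548.1 -354.8] size [98.6 22.6] ang 72.21 z 73.8
[[522.2999877929688, -398.29998779296875], [543.7999877929688, -405.20001220703125], [573.9000244140625, -311.3999938964844], [552.4000244140625, -304.5]]
wedge 408 c [562.9 313.2] size [ 28.9 156.6] ang 4.2 z 40.2
[[542.7000122070312, 390.29998779296875], [554.2000122070312, 234.10000610351562], [583.0999755859375, 236.1999969482422], [571.5999755859375, 392.3999938964844]]
thin 141 c [451.6 303.2] size [103.7  13.8] ang 86.5 z 39.8
[[441.5, 251.89999389648438], [455.29998779296875, 251.0], [461.6000061035156, 354.5], [447.8999938964844, 355.3999938964844]]
cheeks 887 c [491.7 -94.2] size [129.1 108.9] ang 78.79 z 42.1
[[425.79998779296875, -146.89999389648438], [532.5999755859375, -168.10000610351562], [557.7000122070312, -41.5], [450.8999938964844, -20.299999237060547]]
base 1357 c [492.6 -90.6] size [200.8 219.3] ang 0.57 z 11.8
[[391.1000061035156, 18.0], [393.29998779296875, -201.1999969482422], [594.0999755859375, -199.1999969482422], [591.9000244140625, 20.0]]
tin 418 c [ 343.  -220.8] size [66.9 67.6] ang 65.75 z 34.8
[[298.5, -237.39999389648438], [360.1000061035156, -265.1000061035156], [387.6000061035156, -204.1999969482422], [325.8999938964844, -176.39999389648438]]
plane 448 c [ 670.7 -246.7] size [141.1  84.1] ang 84.87 z 37.7
[[622.5, -313.29998779296875], [706.2999877929688, -320.79998779296875], [718.9000244140625, -180.1999969482422], [635.0999755859375, -172.6999969482422]]
```

The top picture shows the jig at about (327,248), the board at (417,227), the thick wedge at (190,222) and the thin one at (195,260). The scene picture agrees. Next I move above the board for a close look.

Call:
step_arm --motion "0.05 0.015 0.01 0 0.085; 0.05 0.015 0.01 0 0.085; 0.05 0.015 0.01 0 0.085; 0.05 0.015 0.01 0 0.085; 0.05 0.015 0.01 0 0.085; 0.05 0.015 0.01 0 0.085; 0.05 0.015 0.01 0 0.085; 0.025 0.025 0 0 0.085; 0 0 0 0 0.085"

```text
time: 2.48
position: [499.6, -352.8, 314.6]
tool_rot: [[0.968, 0.249, -0.0], [0.249, -0.968, 0.001], [-0.0, -0.001, -1.0]]
contact_force: [0.1, -0.1, -0.4]
opening: 84.9
grasp_force: 0.0
```

Run:
```python
from h import *
o=ctrl.get_obs(); print(o["position"],np.round(o["tool_rot"],3),o["time"])
p=ctrl.capture("wrist"); cv2.imwrite("pics/w1.png",p["image"][...,::-1]); P=cloud(p)
print(np.linalg.inv(np.array(p["view"])).round(2))
rect(P,(480,620,-430,-280),(66,90),"board")
rect(P,(390,600,-200,20),(36,50),"cheeks")
```

```text
[ 499.6023041  -352.81722104  314.63891716] [[ 0.968  0.249 -0.   ]
 [ 0.249 -0.968  0.001]
 [-0.    -0.001 -1.   ]] 2.475
[[ 2.5000e-01  9.2000e-01  3.1000e-01  5.7977e+02]
 [-9.7000e-01  2.4000e-01  8.0000e-02 -3.3260e+02]
 [ 0.0000e+00 -3.2000e-01  9.5000e-01  4.4323e+02]
 [ 0.0000e+00  0.0000e+00  0.0000e+00  1.0000e+00]]
board 1950 c [ 550.1 -356.5] size [99.8 22.3] ang 72.0 z 74.7
[[524.0, -400.6000061035156], [545.2000122070312, -407.5], [576.0999755859375, -312.5], [554.9000244140625, -305.6000061035156]]
cheeks 6177 c [496.8 -94. ] size [131.5 108.6] ang 76.74 z 41.7
[[428.8999938964844, -145.5], [534.5999755859375, -170.39999389648438], [564.7000122070312, -42.400001525878906], [459.1000061035156, -17.5]]
```

View pics/w1.png

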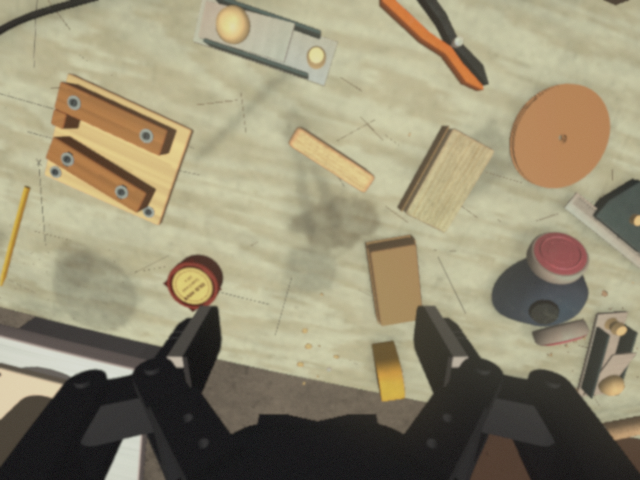

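The wrist picture shows the jig at about (120,148): fence upper, with the stop block at its left end, so the wide end is to the right (world -y). The board is at (332,160) with a clear surround. I turn to the board and come down.

Call:
step_arm --motion "0.01 0 -0.01 9.6 0.085; 0.01 0 -0.01 9.6 0.085; 0.01 0 -0.01 9.6 0.085; 0.01 0 -0.01 9.6 0.085; 0.01 -0.002 -0.01 9.6 0.085; 0 -0.002 -0.01 9.6 0.085; 0 0 0 0 0.085"

```text
time: 3.4
position: [546.1, -359.6, 254.2]
tool_rot: [[0.316, 0.949, -0.002], [0.949, -0.316, 0.001], [0.0, -0.003, -1.0]]
contact_force: [0.3, 0.4, 0.0]
opening: 85.0
grasp_force: 0.0
```

Run:
```python
from h import *
o=ctrl.get_obs(); print(o["position"],np.round(o["tool_rot"],3),o["q"],o["time"])
p=ctrl.capture("wrist"); cv2.imwrite("pics/w2.png",p["image"][...,::-1]); P=cloud(p)
rect(P,(480,620,-430,-280),(66,90),"board")
rect(P,(390,600,-200,20),(36,50),"cheeks")
for t in ("jig","fence","cheek","board_mid"):
    for r in ctrl.landmark_of(p,t)[:1]: print(t,round(r["confidence"],2),world(p,r["location"])[:3].round(1))
```

```text
[ 546.08632664 -359.62017757  254.23593201] [[ 0.316  0.949 -0.002]
 [ 0.949 -0.316  0.001]
 [ 0.    -0.003 -1.   ]] [-3.33570656e+01  3.22955551e+01  2.92870369e+01  8.71352349e+01
 -2.13946781e-02  7.50728259e+01] 3.4
board 2456 c [ 550.2 -356. ] size [98.6 22. ] ang 72.18 z 74.8
[[524.7000122070312, -399.5], [545.5999755859375, -406.29998779296875], [575.7999877929688, -312.3999938964844], [554.9000244140625, -305.6000061035156]]
cheeks 1758 c [ 483.5 -148.9] size [ 25.1 109.3] ang 71.9 z 41.6
[[427.70001220703125, -143.89999389648438], [531.5999755859375, -177.8000030517578], [539.4000244140625, -154.0], [435.5, -120.0]]
```

View pics/w2.png

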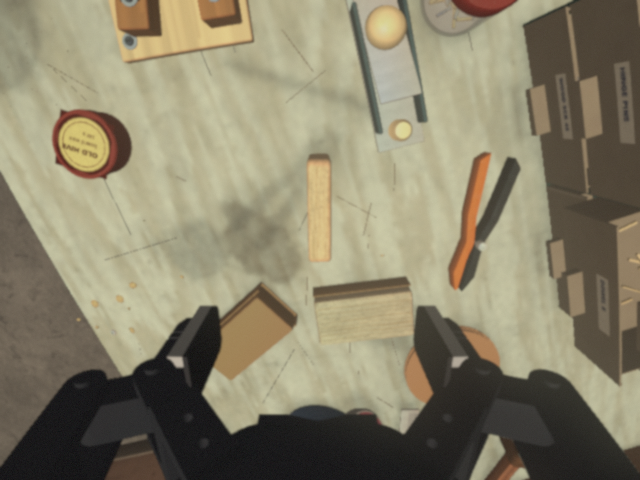

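Board at (320,208), well aligned with the jaws. Down and grip.

Call:
step_arm --motion "0.004 0.0035 -0.045 0 0.085; 0 0 -0.045 0 0.085; 0 0 -0.045 0 0.085; 0 0 -0.045 0 0.085; 0 0 -0.016 0 0.085; 0 0 0 0 0.02; 0 0 0 0 0.015; 0 0 0 0 0.015; 0 0 0 0 0.015; 0 0 0 0 0.015" --newtons 40

```text
time: 4.9
position: [552.5, -355.9, 61.1]
tool_rot: [[0.312, 0.95, 0.003], [0.95, -0.312, -0.002], [-0.001, 0.003, -1.0]]
contact_force: [-0.6, -0.4, 6.8]
opening: 21.1
grasp_force: 45.6
```

Call:
step_arm --motion "0 0 0.03 0 0.015; 0 0 0.04 0 0.015; -0.01 0.027 0.03 0 0.015; -0.01 0.027 0.03 0 0.015; -0.01 0.027 0.03 0 0.015; -0.01 0.027 0.03 0 0.015; -0.01 0.027 0 0 0.015; 0 0 0 0 0.015; 0 0 0 0 0.015"

```text
time: 6.02
position: [501.6, -220.3, 249.0]
tool_rot: [[0.312, 0.95, -0.0], [0.95, -0.312, -0.0], [-0.0, -0.0, -1.0]]
contact_force: [-0.2, -0.2, -0.6]
opening: 21.3
grasp_force: 44.7
```

Run:
```python
from h import *
o=ctrl.get_obs(); print(o["position"],np.round(o["tool_rot"],3),o["contact_force"],o["time"])
p=ctrl.capture("wrist"); cv2.imwrite("pics/w3.png",p["image"][...,::-1]); P=cloud(p)
np.save("w3.npy",P)
rect(P,(390,600,-200,20),(36,50),"cheeks")
for t in ("jig","fence","cheek"):
    for r in ctrl.landmark_of(p,t)[:1]: print(t,round(r["confidence"],2),world(p,r["location"])[:3].round(1))
rect(P,(450,600,-330,-150),(130,300),"held")
```

```text
[ 501.62123357 -220.34361102  249.0220337 ] [[ 0.312  0.95  -0.   ]
 [ 0.95  -0.312 -0.   ]
 [-0.    -0.    -1.   ]] [-0.15190085 -0.15273713 -0.6330218 ] 6.025
cheeks 10642 c [494.8 -94.4] size [129.9 109.7] ang 78.04 z 41.9
[[427.6000061035156, -146.60000610351562], [535.0, -169.3000030517578], [561.9000244140625, -42.29999923706055], [454.6000061035156, -19.600000381469727]]
jig 0.7 [491.  -97.4   1.4]
fence 0.23 [ 660.6 -250.    -1. ]
cheek 0.74 [473.4 -92.2  10.1]
held 28577 c [ 503.8 -217.2] size [86.8 79.4] ang 22.77 z 269.1
[[448.3999938964844, -197.39999389648438], [479.1000061035156, -270.6000061035156], [559.0999755859375, -237.0], [528.4000244140625, -163.8000030517578]]
```

View pics/w3.png

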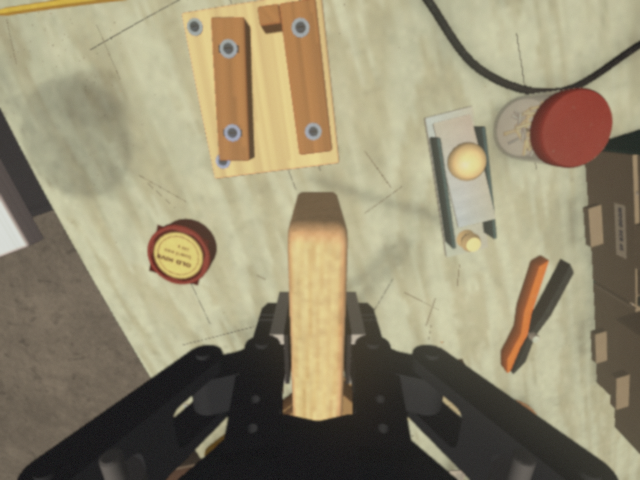

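The jig is fully visible at (260,90): fence right with the stop block at its far end, slanting cheek left. I fit the edges.

```bash
cat > fit.py <<'E'
from h import *
def fit(P):
    m=((P[...,0]>400)&(P[...,0]<590)&(P[...,1]>-190)&(P[...,1]<10)&(P[...,2]>38)&(P[...,2]<46)).astype(np.uint8)
    n,l,s,_=cv2.connectedComponentsWithStats(m,connectivity=4)
    for i in [i for i in range(1,n) if s[i,4]>300]:
        q=P[l==i][:,:2].astype(np.float32); r=cv2.minAreaRect(q)
        print("comp",len(q),"c",np.round(r[0],1),"size",np.round(r[1],1),"ang",round(r[2],2)); 
        ys=q[:,1]
        for side,f in (("lo",2),("hi",98)):
            yb=np.arange(ys.min()+12,ys.max()-12,4); pts=np.array([[np.percentile(q[abs(ys-y)<2.5,0],f),y] for y in yb])
            k=np.polyfit(pts[:,1],pts[:,0],1)
            for _ in range(3):
                e=abs(np.polyval(k,pts[:,1])-pts[:,0]); g=e<max(1.0,np.median(e)*2); k=np.polyfit(pts[g,1],pts[g,0],1)
            print(side,"ang",np.degrees(np.arctan(k[0])).round(2),"x at y=-100:",np.polyval(k,-100).round(1),g.sum(),len(g))
if __name__=="__main__": 
    P=np.load("w3.npy"); fit(P)
    b=((P[...,0]>390)&(P[...,0]<600)&(P[...,1]>-200)&(P[...,1]<20)&(P[...,2]>9)&(P[...,2]<48)).astype(np.uint8)
    n,l,s,_=cv2.connectedComponentsWithStats(b); i=1+np.argmax(s[1:,4]); q=P[l==i]; r=cv2.minAreaRect(q[:,:2].astype(np.float32)); print("base",np.round(r[0],1),np.round(r[1],1),r[2],cv2.boxPoints(r).round(1).tolist())
E
python3 fit.py
```

```text
comp 5851 c [ 522.7 -100.2] size [130.3  51.4] ang 79.14
lo ang 10.84 x at y=-100: 516.6 26 29
hi ang 11.02 x at y=-100: 548.0 29 29
comp 4618 c [462.5 -89.4] size [123.7  30.9] ang 70.71
lo ang 19.05 x at y=-100: 444.2 26 26
hi ang 19.32 x at y=-100: 474.5 26 26
base [488.4 -94. ] [160.4 134.9] 78.928466796875 [[406.70001220703125, -159.8000030517578], [539.2000122070312, -185.6999969482422], [570.0, -28.200000762939453], [437.5, -2.299999952316284]]
```

Call:
step_arm --motion "0 0.04 -0.02 7.2 0.015; 0 0.04 -0.03 0 0.015; 0 0.038 -0.03 0 0.015; 0 0 -0.03 0 0.015; 0 0 -0.015 0 0.015; 0 0 0 0 0.015; 0 0 0 0 0.015"

```text
time: 7.1
position: [502.6, -103.0, 125.3]
tool_rot: [[0.192, 0.981, 0.002], [0.981, -0.192, -0.0], [-0.0, 0.002, -1.0]]
contact_force: [0.1, 0.5, -0.5]
opening: 21.6
grasp_force: 44.8
```

Run:
```python
from h import *
p=ctrl.capture("wrist"); cv2.imwrite("pics/w4.png",p["image"][...,::-1])
P=cloud(p); np.save("w4.npy",P)
p=ctrl.capture("top");
for t in ("board_mid",):
    for r in ctrl.landmark_of(p,t)[:2]: print(t,round(r["confidence"],2),world(p,r["location"])[:3].round(1))
```

```text
(no output)
```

View pics/w4.png

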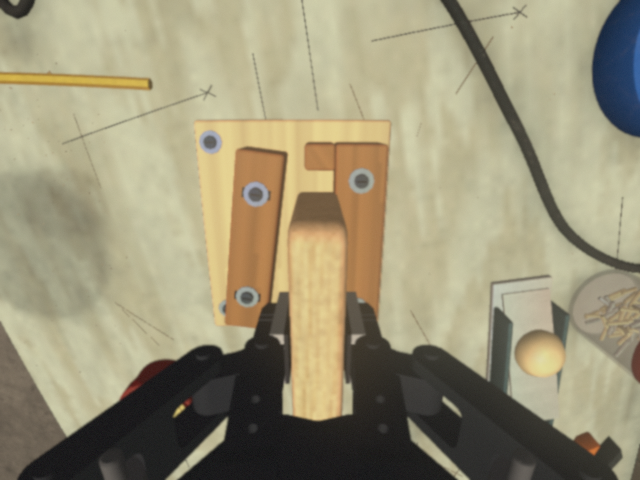

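The board hangs over the notch, parallel to the fence (face at column 334). I nudge it 1.5 mm off the fence and lower it.

Call:
step_arm --motion "-0.0015 0.0003 -0.02 0 0.015; 0 0 -0.015 0 0.015; 0 0 -0.008 0 0.015; 0 0 -0.004 0 0.015; 0 0 0 0 0.015"

```text
time: 7.88
position: [500.2, -101.9, 77.3]
tool_rot: [[0.191, 0.982, -0.0], [0.982, -0.191, 0.0], [-0.0, -0.0, -1.0]]
contact_force: [0.7, -0.3, -1.3]
opening: 21.5
grasp_force: 44.8
```

Call:
step_arm --motion "0 0 -0.002 0 0.015; 0 0 -0.002 0 0.015; 0 0 -0.001 0 0.015; 0 0 0 0 0.015"

```text
time: 8.38
position: [500.3, -102.0, 73.0]
tool_rot: [[0.191, 0.982, 0.001], [0.982, -0.191, -0.0], [-0.0, 0.001, -1.0]]
contact_force: [-1.9, 0.3, 4.9]
opening: 21.5
grasp_force: 45.4
```

Call:
step_arm --motion "0 0 0 0 0.04; 0 0 0 0 0.06; 0 0 0 0 0.06; 0 0 0 0 0.06; 0 0 0.03 0 0.06; 0 0 0.05 0 0.06; 0 0 0.05 0 0.06; 0 0.01 0.03 0 0.07; 0 0 0 0 0.07"

```text
time: 9.5
position: [501.9, -91.9, 235.2]
tool_rot: [[0.19, 0.982, 0.006], [0.982, -0.19, -0.001], [0.0, 0.006, -1.0]]
contact_force: [0.1, 1.4, -0.4]
opening: 70.1
grasp_force: 0.0
```

Run:
```python
from h import *
o=ctrl.get_obs(); print(o["position"],o["time"])
p=ctrl.capture("top"); P=cloud(p)
rect(P,(400,600,-200,0),(70,100),"boardtop")
rect(P,(520,620,200,420),(33,50),"wedge")
for r in ctrl.landmark_of(p,"board_mid")[:2]: print(round(r["confidence"],2),world(p,r["location"])[:3].round(1))
p=ctrl.capture("scene"); P=cloud(p)
rect(P,(400,600,-200,0),(75,100),"boardtop scene")
for r in ctrl.landmark_of(p,"board_mid")[:2]: print(round(r["confidence"],2),world(p,r["location"])[:3].round(1))
```

```text
[501.88162272 -91.86156504 235.20754856] 9.5
boardtop 0 c [0. 0.] size [0. 0.] ang 0.0 z nan
[[0.0, 0.0], [0.0, 0.0], [0.0, 0.0], [0.0, 0.0]]
wedge 401 c [566.7 313.5] size [ 27.4 158.4] ang 0.42 z 40.0
[[552.5, 392.70001220703125], [553.5999755859375, 234.1999969482422], [581.0, 234.39999389648438], [579.7999877929688, 392.8999938964844]]
boardtop scene 237 c [ 498.  -100.5] size [102.4  28.7] ang 80.2 z 85.6
[[475.1000061035156, -148.5], [503.3999938964844, -153.39999389648438], [520.7999877929688, -52.5], [492.6000061035156, -47.70000076293945]]
0.86 [ 498.8 -102.    52.3]
  return _methods._mean(a, axis=axis, dtype=dtype,
  ret = ret.dtype.type(ret / rcount)
```

Call:
step_arm --motion "0.013 0.05 0 0 0.07; 0.013 0.05 0 0 0.07; 0.013 0.05 0 3 0.07; 0.013 0.05 0 3 0.07; 0.013 0.045 0 3 0.07; 0 0 0 0 0.07; 0 0 0 0 0.07"

```text
time: 10.58
position: [564.4, 152.5, 230.7]
tool_rot: [[0.035, 0.999, -0.003], [0.999, -0.035, -0.001], [-0.001, -0.003, -1.0]]
contact_force: [-0.8, -0.3, -1.0]
opening: 70.1
grasp_force: 0.0
```

Run:
```python
from h import *
o=ctrl.get_obs(); print(o["position"],np.round(o["tool_rot"],3),o["time"])
p=ctrl.capture("wrist"); cv2.imwrite("pics/w5.png",p["image"][...,::-1]); P=cloud(p)
m=(P[...,0]>520)&(P[...,0]<620)&(P[...,1]>200)&(P[...,1]<420)&(P[...,2]>36)&(P[...,2]<48)
q=P[m]
for y in range(232,400,12):
    s=q[abs(q[:,1]-y)<2.5,0]
    if len(s)>5: print(y,np.percentile(s,[2,98]).round(1),len(s))
print(q[:,1].min(),q[:,1].max())
for t in ("wedge_tail","wedge_tip"):
    for r in ctrl.landmark_of(p,t)[:1]: print(t,round(r["confidence"],2),world(p,r["location"])[:3].round(1))
```

```text
[564.36503435 152.48501523 230.71331691] [[ 0.035  0.999 -0.003]
 [ 0.999 -0.035 -0.001]
 [-0.001 -0.003 -1.   ]] 10.575
244 [556.6 583.3] 190
256 [556.3 582.5] 192
268 [555.1 581.9] 204
280 [554.1 581.3] 208
292 [554.7 580. ] 200
304 [555.3 579.5] 198
316 [556.7 578.5] 181
328 [557.2 577.7] 180
236.04237209986383 333.17278810273194
wedge_tail 0.57 [565.6 257.7  18.5]
```

View pics/w5.png

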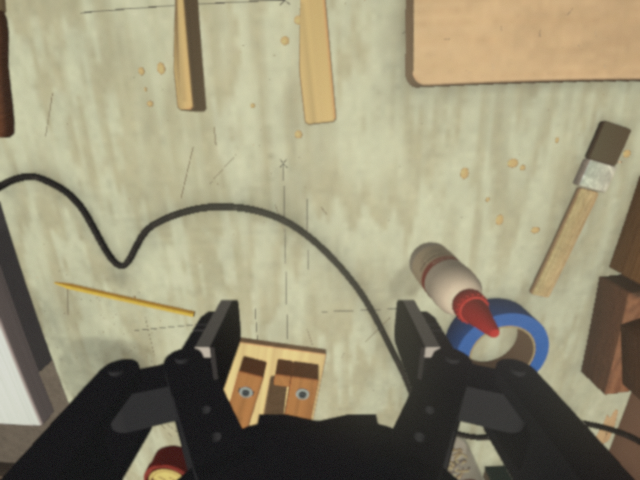

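The thick wedge's tail is at (318,118) and the thin wedge is clear to its left at (190,105). I go down on the tail.

Call:
step_arm --motion "0.005 0.05 -0.03 5.8 0.07; 0 0.05 -0.04 0 0.07; 0 0 -0.045 0 0.07; 0 0 -0.045 0 0.07; 0 0 -0.035 0 0.07; 0 0 -0.009 0 0.07; 0 0 0 0 0.07"

```text
time: 11.6
position: [570.4, 251.1, 29.6]
tool_rot: [[-0.065, 0.998, -0.0], [0.998, 0.065, -0.0], [-0.0, -0.0, -1.0]]
contact_force: [-0.4, 0.2, 0.2]
opening: 70.4
grasp_force: 0.0
```

Call:
step_arm --motion "-0.001 0.001 -0.004 0 0.07; 0 0 0 0 0.03; 0 0 0 0 0.02; 0 0 0 0 0.02; 0 0 0 0 0.02; 0 0 0 0 0.02; 0 0 0 0 0.02" --newtons 80

```text
time: 12.48
position: [569.9, 253.2, 26.4]
tool_rot: [[-0.066, 0.998, 0.002], [0.998, 0.066, 0.001], [0.001, 0.002, -1.0]]
contact_force: [-0.5, -0.2, 6.4]
opening: 27.0
grasp_force: 80.6
```

Call:
step_arm --motion "0 0 0.03 0 0.02; 0 0 0.05 0 0.02; 0 0 0.06 0 0.02; -0.012 -0.045 0.02 -5 0.02; -0.012 -0.05 0 -5 0.02; -0.012 -0.055 0 -4.75 0.02; -0.012 -0.055 0 0 0.02; -0.012 -0.055 0 0 0.02; -0.012 -0.055 0 0 0.02; -0.012 -0.055 0 0 0.02"

```text
time: 13.72
position: [484.2, -118.7, 184.9]
tool_rot: [[0.19, 0.982, -0.001], [0.982, -0.19, 0.0], [-0.0, -0.001, -1.0]]
contact_force: [0.8, 0.5, -0.7]
opening: 27.0
grasp_force: 79.9
```

Call:
step_arm --motion "-0.012 -0.055 0 0 0.02; -0.012 -0.055 0 0 0.02; -0.012 -0.055 0 0 0.02; -0.012 -0.04 0 0 0.02; -0.012 -0.04 0 0 0.02; 0 0 0 0 0.02; 0 0 0 0 0.02"

```text
time: 14.6
position: [424.7, -361.6, 184.6]
tool_rot: [[0.19, 0.982, -0.001], [0.982, -0.19, 0.001], [0.001, -0.001, -1.0]]
contact_force: [-0.5, -0.8, -1.2]
opening: 27.3
grasp_force: 79.9
```

```bash
cat > look.py <<'E'
from h import *
import sys
from fit import fit
O=np.array([494.2,-97.7]); a=np.radians(-10.97); X=np.array([np.cos(a),np.sin(a)]); Y=np.array([-np.sin(a),np.cos(a)])
def J(w): d=np.asarray(w)[...,:2]-O; return np.stack([d@X,d@Y],-1)
if __name__=="__main__":
    o=ctrl.get_obs(); print("TCP",o["position"].round(1) if hasattr(o["position"],"round") else o["position"],J(o["position"]).round(1),o["time"])
    p=ctrl.capture("wrist"); cv2.imwrite(f"pics/{sys.argv[1]}.png",p["image"][...,::-1]); P=cloud(p); np.save(sys.argv[1]+".npy",P)
    j=J(P); z=P[...,2]; t=J(o["position"])
    zt=o["position"][2]+13.6
    m=(abs(z-zt)<6)&(abs(j[...,0]-t[0])<30)&(j[...,1]<t[1]+160)&(j[...,1]>t[1]); q=j[m]
    if len(q):
        print("wedge y max",np.percentile(q[:,1],99.5).round(1),"z",np.median(z[m]).round(1))
        for d in (40,60,80,100,115,125,130,134): 
            s=q[abs(q[:,1]-t[1]-d)<3,0]
            if len(s)>5: print(" +%d"%d,np.percentile(s,[2,98]).round(1))
    m=(z>80)&(z<92)&(abs(j[...,0])<35)&(abs(j[...,1])<75); q=j[m]
    if len(q)>100: r=cv2.minAreaRect(q.astype(np.float32)); print("board jig",np.round(r[0],1),np.round(r[1],1),r[2])
    for side in (0,1):
      for y in (-50,-30,-10):
        m=(abs(z-42)<3)&(abs(j[...,1]-y)<3)&((j[...,0]>10) if side else (j[...,0]<-5))&(abs(j[...,0])<60)
        if m.sum()>5: print("fence" if side else "cheek",y,np.percentile(j[m][:,0],2 if side else 98).round(1))
E
python3 look.py w6
```

```text
TCP [ 424.7 -361.6  184.6] [ -18.  -272.3] 14.6
wedge y max -155.2 z 198.2
 +40 [-29.1  -3.6]
 +60 [-26.6  -3.6]
 +80 [-24.  -4.]
 +100 [-21.5  -4. ]
 +115 [-19.6  -4.3]
```

View pics/w6.png

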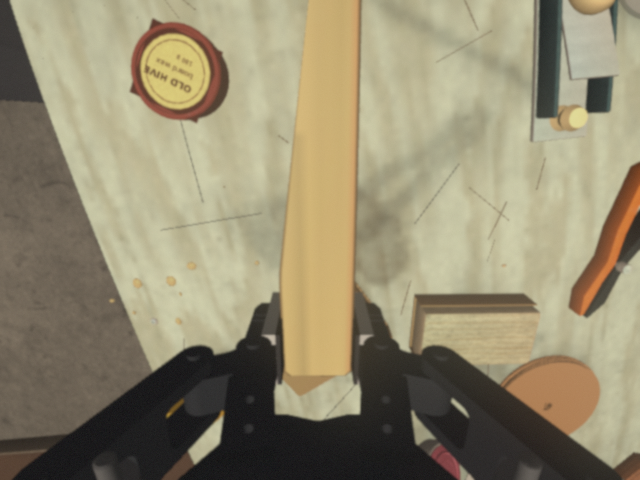

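The wedge is held straight in the jaws and runs up out of the picture at (335,0). I come down to just above base height, short of the jig.

Call:
step_arm --motion "0.0045 0.02 -0.04 0 0.02; 0 0.025 -0.05 0 0.02; 0 0 -0.04 0 0.02; 0 0 -0.011 0 0.02; 0 0 0 0 0.02; 0 0 0 0 0.02"

```text
time: 15.4
position: [431.2, -318.1, 46.2]
tool_rot: [[0.19, 0.982, 0.003], [0.982, -0.19, -0.002], [-0.002, 0.003, -1.0]]
contact_force: [0.2, -0.5, -0.8]
opening: 27.4
grasp_force: 79.9
```

```bash
cat > tip.py <<'E'
from look import *
for c in ("top","scene"):
    p=ctrl.capture(c); P=cloud(p)
    for t in ("wedge_tip","wedge_tail","board_mid"):
        for r in ctrl.landmark_of(p,t)[:1]: w=world(p,r["location"]); print(c,t,round(r["confidence"],2),J(w[:3]).round(1),w[2].round(1))
    j=J(P); z=P[...,2]; o=ctrl.get_obs(); t=J(o["position"]); zt=o["position"][2]+13.6
    m=(abs(z-zt)<5)&(j[...,0]>-40)&(j[...,0]<0)&(j[...,1]<t[1]+150)&(j[...,1]>t[1]+50)
    if m.sum(): print(c,"ymax",np.sort(j[m][:,1])[-5:].round(1))
E
python3 look.py w7; python3 tip.py
```

```text
TCP [ 431.2 -318.1   46.2] [ -19.9 -228.4] 15.4
wedge y max -111.3 z 59.6
 +40 [-31.3  -5.8]
 +60 [-28.6  -5.7]
 +80 [-26.1  -6.2]
 +100 [-23.6  -6.1]
 +115 [-21.7  -6.3]
top wedge_tip 0.69 [ -9.1 -91.3] 39.5
top wedge_tail 0.79 [ -19.3 -227.5] 39.9
top board_mid 0.68 [ 6.8 -1.7] 51.4
top ymax [-93.2 -92.7 -92.3 -91.4 -91.2]
scene wedge_tip 0.96 [-15.1 -90.1] 41.8
scene wedge_tail 0.9 [ -20.4 -225.7] 39.8
scene board_mid 0.83 [ 3.9 -2.2] 52.1
scene ymax [-90.2 -90.2 -89.3 -87.4 -87.4]
```

Call:
step_arm --motion "-0.002 0.0005 -0.005 0 0.02; 0.004 0.02 0 0 0.02; 0.0038 0.0195 0 0 0.02; 0.0012 0.006 -0.001 0 0.02; 0 0 0 0 0.02"

```text
time: 16.48
position: [437.0, -270.2, 38.4]
tool_rot: [[0.188, 0.982, 0.0], [0.982, -0.188, 0.0], [0.0, 0.0, -1.0]]
contact_force: [0.3, 0.1, -0.8]
opening: 26.9
grasp_force: 79.9
```

```bash
python3 look.py w8
```

```text
TCP [ 437.  -270.2   38.4] [ -23.4 -180.2] 16.475
wedge y max -63.2 z 52.0
 +40 [-34.6  -9.2]
 +60 [-32.1  -9.2]
 +80 [-29.6  -9.7]
 +100 [-27.1  -9.7]
 +115 [-25.2  -9.9]
```

View pics/w8.png

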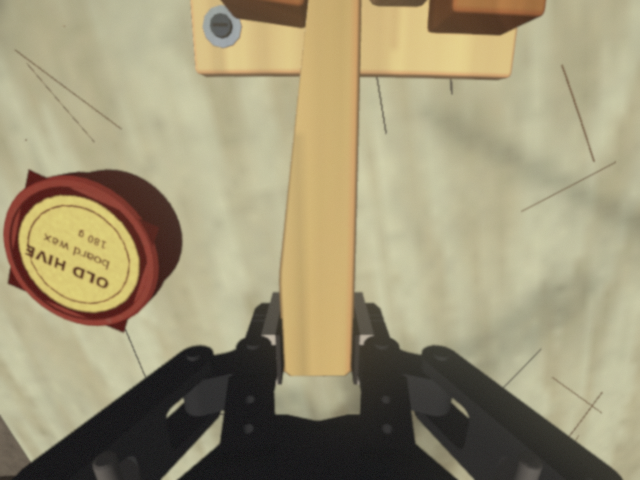

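The wedge tip has entered the mouth between cheek (left) and board (dark end at (395,0)), flat just on the base. I shift it a little from the cheek and feed it in.

Call:
step_arm --motion "0.003 -0.0006 0 0 0.02; 0.0015 0.0075 0 0 0.02; 0.0015 0.0075 0 0 0.02; 0.0015 0.0075 0 0 0.02; 0 0 0 0 0.02"

```text
time: 17.15
position: [444.2, -248.3, 38.3]
tool_rot: [[0.189, 0.982, -0.0], [0.982, -0.189, 0.001], [0.001, -0.0, -1.0]]
contact_force: [0.8, 0.8, -0.4]
opening: 27.2
grasp_force: 79.9
```

Call:
step_arm --motion "0.0022 0.0047 0 0 0.02; 0.0022 0.0047 0 0 0.02; 0.0022 0.0047 0 0 0.02; 0.0022 0.0047 0 0 0.02; 0 0 0 0 0.02"

```text
time: 17.77
position: [453.2, -229.8, 38.3]
tool_rot: [[0.189, 0.982, 0.0], [0.982, -0.189, 0.001], [0.001, 0.0, -1.0]]
contact_force: [0.2, 0.2, 1.1]
opening: 27.3
grasp_force: 80.1
```

Call:
step_arm --motion "0.0015 0.006 0 0 0.02; 0.0014 0.006 0 0 0.02; 0.0014 0.006 0 0 0.02; 0.0013 0.006 0 0 0.02; 0 0 0 0 0.02"

```text
time: 18.4
position: [457.5, -206.1, 38.3]
tool_rot: [[0.19, 0.982, -0.002], [0.982, -0.19, -0.001], [-0.001, -0.002, -1.0]]
contact_force: [-3.5, -2.5, 4.6]
opening: 27.2
grasp_force: 80.6
```

```bash
python3 tip.py
```

```text
top wedge_tip 0.64 [-4.9 25.3] 32.3
top wedge_tail 0.64 [ -15.5 -111.7] 33.9
top board_mid 0.51 [11.7 -1.4] 51.8
top ymax [23.4 30.3 34.1 34.6 36.4]
scene wedge_tip 0.83 [-10.2  25.7] 36.7
scene wedge_tail 0.91 [ -14.4 -108. ] 33.2
scene board_mid 0.77 [ 8.1 -2.6] 51.4
scene ymax [32.1 32.8 35.7 35.9 36.2]
```

Call:
step_arm --motion "0.0006 0.003 0 0 0.02; 0.0006 0.003 0 0 0.02; 0.0006 0.003 0 0 0.02; 0 0 0 0 0.02; 0 0 0 0 0.02"

```text
time: 19.42
position: [458.0, -201.5, 38.5]
tool_rot: [[0.195, 0.981, -0.005], [0.981, -0.195, -0.009], [-0.01, -0.003, -1.0]]
contact_force: [-10.4, -14.2, 6.0]
opening: 27.1
grasp_force: 80.6
```

```bash
python3 look.py w9
python3 - <<'E'
from look import *
for c in ("scene","top","wrist"):
    p=ctrl.capture(c); P=cloud(p); j=J(P); z=P[...,2]
    m=(z>83)&(z<92)&(abs(j[...,0]-9)<22)&(abs(j[...,1])<75); q=j[m]
    print(c,m.sum())
    if len(q)>20: r=cv2.minAreaRect(q.astype(np.float32)); print("board",np.round(r[0],1),np.round(r[1],1),r[2], np.percentile(q,[3,97],axis=0).round(1).tolist())
E
```

```text
TCP [ 458.  -201.5   38.5] [ -15.8 -108.8] 19.425
wedge y max 8.1 z 52.1
 +40 [-26.7  -1.3]
 +60 [-24.   -0.6]
 +80 [-36.1  -0.8]
 +100 [-18.6  -0.6]
 +115 [-16.6  -0.6]
board jig [ 10.1 -26.6] [52.  22.4] 89.42953491210938
cheek -50 -25.9
cheek -30 -23.2
cheek -10 -20.4
fence -50 39.4
fence -30 39.6
fence -10 39.7
scene 158
board [ 7.6 -0.1] [95.9 27. ] 86.89044952392578 [[-3.4, -42.5], [17.9, 43.9]]
top 209
board [ 8.6 -3.6] [97.  21.8] 89.68192291259766 [[-1.4, -48.4], [18.9, 40.8]]
wrist 21725
board [ 10.1 -26.1] [50.7 22.5] 89.64057922363281 [[-0.3, -48.2], [19.7, -2.8]]
```

View pics/w9.png

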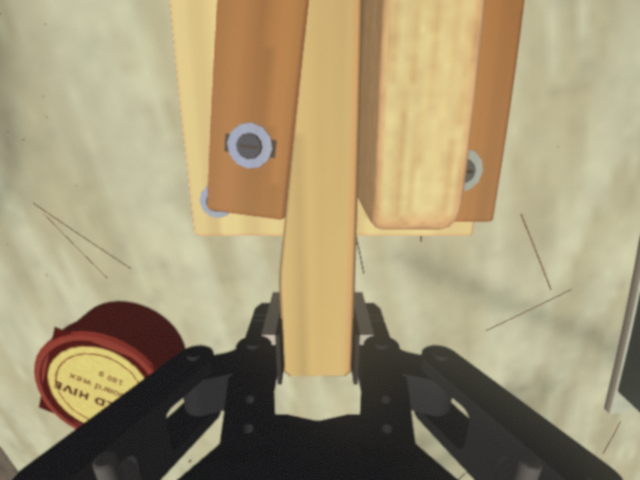

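The wedge (325,150) lies tight between cheek and board, and the board (425,110) is parallel to the fence. I take off a little side load, then hold to check it is steady.

Call:
step_arm --motion "-0.0005 0.001 0 0 0.02; 0 0 0 0 0.02; 0 0 0 0 0.02; 0 0 0 0 0.02; 0 0 0 0 0.02; 0 0 0 0 0.02"

```text
time: 20.38
position: [458.0, -200.9, 38.7]
tool_rot: [[0.195, 0.981, -0.004], [0.981, -0.195, -0.009], [-0.01, -0.002, -1.0]]
contact_force: [-8.7, -15.9, 4.9]
opening: 27.2
grasp_force: 80.5
```

```bash
python3 -c "
from rig import ctrl
o=ctrl.get_obs(); print(o['position'],o['contact_force'],o['time']); print(ctrl.sign_off())"
```

```text
[ 457.99804806 -200.85254333   38.69015197] [ -8.65338205 -15.86352209   4.86135702] 20.375
the job is handed in; nothing more can be done
None
```

I handed the job in at 20.4 s: the board is in the notch against the fence (to within about 1 mm by camera), and the thick wedge is jammed beside it, still gripped and pushing at about 17 N. The sign-off gave no verdict, and I inferred the fence and cheek contact forces from the wrist force because they can't be read directly.

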